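# Gauge the flashlight cells for swelling and store them

## Robot

A 6-joint arm with a two-finger parallel gripper is mounted at the origin on the work surface. World frame = base frame: x ahead of the robot, y to its left, z up, the work surface at z = 0. Lengths are in m, angles in rad, forces in N, time in s.
With the tool pointing down it reaches from about 0.375 to 0.825 m from the base axis. Payload 5.5 kg.
Tool frame: the origin (TCP) lies between the finger pads; the fingertips stand ahead of it and the grasp point (between the pads) lies 5 mm behind it (ctrl.finger_overhang is the y of the fingertips in the tool frame, in m); y points along the fingers, x is the direction in which the jaws open and shut, and the axes are right-handed (so a half turn about y gives the same grasp; the last joint's range is limited). The gripper opens to 85 mm and grips with 20 to 120 N. Pads are 22 mm wide; open, the fingers measure 114 mm over their backs; the gripper's body (76 mm by 85 mm) begins 54 mm behind the grasp point. The pads swing forward as they close: fully open they stand 13 mm farther back than shut.
Start: joints at [0, 0.314, -0.047, 1.21, 0, 1.571], TCP at [0.6, -0, 0.245] pointing down, gripper open.
Joint ranges: [-2.67, 2.67], [-0.69, 1.73], [-1.03, 1.25], [-2.08, 2.16], [-1.42, 1.45], [-3.14, 3.14]. Speed limits (rad/s): [2.39, 2.39, 3.01, 3.14, 3.14, 3.14].

## Interface

Orientations are given as a 3x3 rotation matrix whose columns are the frame's x, y, z axes.
In Python, from workcell import ctrl gives the robot as it stands. Calls block until the motion is done:
- ctrl.goto(position, orientation): joint-space move of the TCP to a pose.
- ctrl.move_straight(position, rot=None, v=0.15): straight line of the TCP; rot=None keeps the orientation; v is the mean speed in m/s.
- ctrl.set_joints(angles): joint-space move.
- ctrl.move_gripper(opening): finger opening in m; the grip force is fixed at half the most; returns when the fingers have stopped.
- ctrl.sleep(seconds).
- ctrl.inverse_kinematics(position, orientation): joint angles nearest the present ones, or None.
- ctrl.get_obs(): the state.
- ctrl.read_camera(name): name is "scene" or "side" or "wrist"; returns (picture, depth): 384x512x3 uint8, red, green, blue; 384x512 float32, m along the optical axis (not along the pixel's ray), 0 where there is no reading.
- ctrl.camera_params(name): a dict with "fov_y" (degrees; the focal length in pixels is half the picture's height over the tangent of half this angle, whatever the lens; pixels are square), "cx", "cy" (the principal point, pixels), "camera_from_world" (4x4, takes a point from world to camera coordinates). Camera axes: x right, y down, z forward; pixel columns grow to the right and rows downward; lengths in m; the calibration is good to about 2 mm. The wrist camera is an equidistant fisheye: a pixel r from the principal point sees the ray r / f radians off the axis. A picture is of the moment at which its call begins: read the wrist's pose just before it. camera_params takes no time and is no camera call; for the wrist camera it gives the pose at the moment of the call.
A pose or a line that the arm cannot do raises ctrl.PlanningError and nothing moves.
- ctrl.sign_off(): hands the job in, once; it reports no verdict.
Trained networks look in the newest picture that a camera, given by its name, has taken for a name from the list of things; names that differ only in an ending like _2 or _b are one class to them, and where a whole thing is asked for, a point or a joint stands for the part that bears it (a point fixed in the world has none). Each returns a list of dicts, best first, with "conf" (0 to 1); they miss things now and then, are a little off and sometimes report something else, mostly with a low value. They report only what shows in the picture. A call takes as long as a camera call. They do not tell look-alikes from the thing itself.
- ctrl.find_in(name, camera): "rect" ([left, top, right, bottom] in pixels, round what is visible of it).
- ctrl.tip_of(name, camera): "location" ([column, row] in pixels: a listed point, or the origin of a listed thing).
The state is a dict: "time": time; "joint_pos": joint angles; "dq": joint speeds; "joint_torque": joint torques, N m; "tcp_pos": TCP position; "tool_rot": TCP orientation; "wrist_force": force on the tool from outside, world axes, zero at the start; "wrist_torque": the same for the moment, N m; "gripper_width": finger opening in m.
Only numpy, scipy, OpenCV 4.12 (cv2) and the standard library are available. Lean on these libraries where they do the work, as an engineer would, in place of code of your own. Each camera call takes 0.05 s, during which the arm holds its last target.

## Task

Check the flashlight's big rechargeable cells for swelling, one at a time in the order red, yellow, blue, green (pass over any that are not there): stand each between the caliper's jaws, slide the jaw gently shut until it presses on the cell and keep it pressed for about a second so that the reading registers, then open the jaw again and take the cell out. Stand the cells upright in the organiser's front row, one in each compartment, and when all are stored slide the empty caliper fully shut and let go. Leave the vase, flashlight, betel box and comb where they are.

Things in the scene. Friction and masses are not known exactly. Their poses are not given: they have to be found in the camera images.
- caliper: Steel bench caliper fixed on the cupboard top; origin on the top (z=0), y = sliding direction. The fixed jaw, a dark 12 mm thick arm, has its measuring face at y=0, looking to +y. Between the jaws there is no base: a cell stands on the cupboard top itself. A guide beam 12 mm high runs along y from -40 to 180 mm at x=42 to 78 mm (for y<0 it is a block 24 mm high)
- jaw_mid (a point): the place to stand a cell along the jaws: middle of the fixed jaw's measuring face at the cupboard top (caliper x=0, y=0, z=0), axes as the caliper's. Both jaw arms reach from x=-35 to +59 mm and from 3 to 36 mm above the top
- jaw (a joint): gap between the jaw faces, m: 0 fully shut, 0.1 fully open; the sliding jaw's face is at caliper y = this value. It slides with about 3 N of friction and stays where it is left (no spring)
- jaw_thumb (a point): grip point on the sliding jaw's upright orange thumb block, 58 mm above the top, at caliper x=60 mm, y=gap+35 mm. The block is 16 mm along y, 24 mm along x, from 22 to 72 mm high, on a grey carriage (y=gap to gap+64 mm, x=40 to 80 mm, 22 mm high). Pinch it along y; pull to +y to open, push to -y to shut
- organiser: white plastic two-tier organiser, fixed; origin on the cupboard top under the middle of the front row. Front row: three open compartments side by side along x, each 58 mm along x by 92 mm along y inside, pitch 62 mm; walls 4 mm thick, 36 mm high; floor 3 mm up. Behind (+y), past an 18 mm gap, the raised tier from y=68 to 144 mm: a tray, floor 70 mm and rim 90 mm up, with the comb in it
- slot0 (a point): centre of the floor of front-row compartment 0 (organiser x=-62 mm, y=0, 3 mm above the cupboard top); axes as the organiser's
- slot1 (a point): centre of the floor of front-row compartment 1 (organiser x=0 mm, y=0, 3 mm above the cupboard top); axes as the organiser's
- slot2 (a point): centre of the floor of front-row compartment 2 (organiser x=62 mm, y=0, 3 mm above the cupboard top); axes as the organiser's
- cell_red: big rechargeable flashlight cell all red but for a black band at the foot, an upright cylinder 48 mm across and 62 mm high (a small steel button adds 2.5 mm), about 0.2 kg; origin at the centre of its underside, z up. May be absent
- cell_yellow: big rechargeable flashlight cell all yellow but for a black band at the foot, an upright cylinder 48 mm across and 62 mm high (a small steel button adds 2.5 mm), about 0.2 kg; origin at the centre of its underside, z up. May be absent
- cell_blue: big rechargeable flashlight cell all blue but for a black band at the foot, an upright cylinder 48 mm across and 62 mm high (a small steel button adds 2.5 mm), about 0.2 kg; origin at the centre of its underside, z up. May be absent
- cell_green: big rechargeable flashlight cell all green but for a black band at the foot, an upright cylinder 48 mm across and 62 mm high (a small steel button adds 2.5 mm), about 0.2 kg; origin at the centre of its underside, z up. May be absent
- vase: small glass vase with one yellow flower, 76 mm across, 115 mm high (flower to 190 mm), loose; origin at the centre of its underside; leave alone
- flashlight: red plastic flashlight lying along its y, 56 mm wide, 155 mm long, 58 mm high, loose; origin under its middle; leave alone
- betel_box: shut steel betel box, 94 by 124 by 67 mm high with a brass knob on the lid, loose; origin under its middle; leave alone
- comb: wooden comb lying flat on the raised tier of the organiser, 130 mm along its x, 38 mm wide, 6 mm thick, loose; leave alone
There are look-alikes about, which are no part of the job. There is more than one size of the cell_red; the one meant has the size given above. Several things have the shape of the cell_green; the one meant has the colours described above.

How it is judged:
On the way, in this order (a step that is already met when the one before it is completed fails the run):
1. the red cell stands between the jaws and the sliding jaw presses it against the fixed one with over 2 N for 0.4 s (contact force between jaw and cell_red above 2 N and x of cell_red in the frame of caliper between -0.03 and 0.03 m and y of cell_red in the frame of caliper between 0.021 and 0.0255 m and angle between cell_red's own z axis and vertical below 0.12 rad), for 0.4 s.
2. the yellow cell stands between the jaws and the sliding jaw presses it against the fixed one with over 2 N for 0.4 s (contact force between jaw and cell_yellow above 2 N and x of cell_yellow in the frame of caliper between -0.03 and 0.03 m and y of cell_yellow in the frame of caliper between 0.021 and 0.0255 m and angle between cell_yellow's own z axis and vertical below 0.12 rad), for 0.4 s.
3. the blue cell stands between the jaws and the sliding jaw presses it against the fixed one with over 2 N for 0.4 s (contact force between jaw and cell_blue above 2 N and x of cell_blue in the frame of caliper between -0.03 and 0.03 m and y of cell_blue in the frame of caliper between 0.021 and 0.0255 m and angle between cell_blue's own z axis and vertical below 0.12 rad), for 0.4 s.
4. the green cell stands between the jaws and the sliding jaw presses it against the fixed one with over 2 N for 0.4 s (contact force between jaw and cell_green above 2 N and x of cell_green in the frame of caliper between -0.03 and 0.03 m and y of cell_green in the frame of caliper between 0.021 and 0.0255 m and angle between cell_green's own z axis and vertical below 0.12 rad), for 0.4 s.
At the end, for the whole second after the job is handed in: every cell present stands upright (within 7 degrees) on the floor of a front-row compartment of its own, within 26 mm of the compartment's centre and at rest, and the empty caliper is shut to under 4 mm (angle between each of cell_red, cell_yellow, cell_blue, cell_green's own z axis and vertical below 0.12 rad and linear speed of each of cell_red, cell_yellow, cell_blue, cell_green below 0.02 m/s and z of cell_red in the frame of organiser between -0.002 and 0.009 m and (horizontal distance between cell_red and slot0 below 0.026 m or horizontal distance between cell_red and slot1 below 0.026 m or horizontal distance between cell_red and slot2 below 0.026 m) and z of cell_yellow in the frame of organiser between -0.002 and 0.009 m and (horizontal distance between cell_yellow and slot0 below 0.026 m or horizontal distance between cell_yellow and slot1 below 0.026 m or horizontal distance between cell_yellow and slot2 below 0.026 m) and z of cell_blue in the frame of organiser between -0.002 and 0.009 m and (horizontal distance between cell_blue and slot0 below 0.026 m or horizontal distance between cell_blue and slot1 below 0.026 m or horizontal distance between cell_blue and slot2 below 0.026 m) and z of cell_green in the frame of organiser between -0.002 and 0.009 m and (horizontal distance between cell_green and slot0 below 0.026 m or horizontal distance between cell_green and slot1 below 0.026 m or horizontal distance between cell_green and slot2 below 0.026 m) and value of joint jaw below 0.004 m); the robot touches nothing.
It fails at once if the vase is moved by more than 30 mm or tipped over (distance of vase from where it was at the start of the episode above 0.03 m or angle between vase's own z axis and vertical above 0.5 rad).
It fails at once if the flashlight is moved by more than 30 mm or tipped over (distance of flashlight from where it was at the start of the episode above 0.03 m or angle between flashlight's own z axis and vertical above 0.5 rad).
It fails at once if the betel box is moved by more than 30 mm or tipped over (distance of betel_box from where it was at the start of the episode above 0.03 m or angle between betel_box's own z axis and vertical above 0.5 rad).
It fails at once if the comb is moved by more than 30 mm or tipped over (distance of comb from where it was at the start of the episode above 0.03 m or angle between comb's own z axis and vertical above 0.5 rad).
It fails at once if a cell is crushed: the sliding jaw presses it with over 45 N (contact force between jaw and cell_red above 45 N or contact force between jaw and cell_yellow above 45 N or contact force between jaw and cell_blue above 45 N or contact force between jaw and cell_green above 45 N).
Of cell_red, cell_yellow, cell_blue, cell_green only 2 to 3 are there at a start; the rules pass over those that are not, and their reading is None.
At some moment in a run one of cell_red, cell_yellow, cell_blue, cell_green may be knocked a few centimetres aside while the robot is not near it.
It also fails if it takes over 210 s, if anything falls off the work surface, if the arm or the gripper's body presses on something with over 40 N, if the wrist force passes 120 N, or if a joint passes its speed limit or range.

## Working session

There is one attempt and no reset: what is moved stays moved. The work goes in short steps, each a Python script; the robot and the scene stay as the last script left them, time stands still between calls to the robot, and variables do not carry over. Pictures are saved under pics/ and viewed, and the job is handed in when it is done.

```bash
ls; mkdir -p pics
cat > h.py <<'E'
import numpy as np, cv2
from workcell import ctrl
def snap(n,tag):
    P=ctrl.camera_params(n); im,d=ctrl.read_camera(n)
    cv2.imwrite(f'pics/{tag}.png',im[:,:,::-1]); np.savez(f'pics/{tag}.npz',im=im,d=d,T=P['camera_from_world'],f=192/np.tan(np.radians(P['fov_y'])/2),c=[P['cx'],P['cy']],fish=(n=='wrist'))
    return im,d
def load(tag): return np.load(f'pics/{tag}.npz')
def unproj(S,u,v,z=None,h=None):
    """depth z along the axis, or intersect with world height h"""
    f=S['f'];c=S['c'];x=(u-c[0]);y=(v-c[1])
    if S['fish']:
        r=np.hypot(x,y);t=r/f; k=np.tan(t)/max(r,1e-9)
        ray=np.array([x*k,y*k,1.])
    else: ray=np.array([x/f,y/f,1.])
    T=np.linalg.inv(S['T']);o=T[:3,3];dr=T[:3,:3]@ray
    if h is not None: z=(h-o[2])/dr[2]
    return o+dr*z
def proj(S,p):
    q=S['T']@np.append(p,1);q=q[:3]
    if S['fish']:
        r=np.hypot(q[0],q[1]);t=np.arctan2(r,q[2]);return S['c']+S['f']*t*q[:2]/max(r,1e-9)
    return S['c']+S['f']*q[:2]/q[2]
def cloud(S):
    d=S['d'];v,u=np.mgrid[:d.shape[0],:d.shape[1]];x=u-S['c'][0];y=v-S['c'][1];f=S['f']
    if S['fish']:
        r=np.hypot(x,y);k=np.tan(r/f)/np.maximum(r,1e-9)
    else:k=1/f
    P=np.stack([x*k*d,y*k*d,d],-1);T=np.linalg.inv(S['T']);W=P@T[:3,:3].T+T[:3,3];W[d<=0]=np.nan
    return W
E
python3 - <<'E'
from h import *
for n in('scene','side','wrist'):
    snap(n,n+'0')
    for k in ['caliper','jaw','organiser','cell_red','cell_yellow','cell_blue','cell_green','vase','flashlight','betel_box']:
        r=ctrl.find_in(k,n); print(n,k,[(np.round(a['rect']).astype(int).tolist(),round(a['conf'],2)) for a in r[:4]])
print(ctrl.get_obs()['time'],ctrl.finger_overhang)
E
```

```text
pics
scene caliper [([216, 172, 291, 234], 0.58)]
scene jaw [([228, 176, 257, 219], 0.83), ([404, 180, 421, 219], 0.27)]
scene organiser [([348, 169, 434, 246], 0.87), ([176, 151, 191, 176], 0.5)]
scene cell_red [([171, 120, 194, 154], 0.9), ([176, 153, 193, 176], 0.62), ([145, 185, 171, 217], 0.6)]
scene cell_yellow []
scene cell_blue []
scene cell_green [([136, 155, 158, 178], 0.78), ([106, 155, 129, 176], 0.61)]
scene vase [([247, 228, 281, 282], 0.55)]
scene flashlight [([151, 248, 216, 274], 0.93), ([228, 175, 257, 218], 0.5)]
scene betel_box [([306, 267, 360, 317], 0.7)]
side caliper [([236, 191, 290, 246], 0.6)]
side jaw [([244, 194, 288, 221], 0.71)]
side organiser [([214, 283, 295, 363], 0.86)]
side cell_red [([248, 137, 266, 166], 0.76), ([318, 143, 339, 173], 0.68), ([287, 153, 306, 176], 0.52)]
side cell_yellow [([211, 281, 295, 363], 0.44)]
side cell_blue []
side cell_green [([288, 131, 302, 151], 0.67), ([287, 116, 297, 136], 0.66)]
side vase [([248, 196, 290, 217], 0.68)]
side flashlight [([197, 157, 215, 200], 0.56)]
side betel_box [([148, 241, 191, 288], 0.7), ([247, 196, 284, 216], 0.56)]
wrist caliper [([142, 99, 259, 269], 0.66), ([352, 0, 439, 66], 0.33)]
wrist jaw [([144, 182, 248, 237], 0.75)]
wrist organiser []
wrist cell_red [([225, 315, 259, 331], 0.84), ([102, 337, 114, 361], 0.71), ([162, 304, 172, 320], 0.45)]
wrist cell_yellow []
wrist cell_blue []
wrist cell_green []
wrist vase [([326, 120, 419, 216], 0.73), ([148, 181, 243, 231], 0.53)]
wrist flashlight [([317, 231, 360, 320], 0.67)]
wrist betel_box [([351, 0, 439, 66], 0.8)]
1.65 0.014
```

View pics/scene0.png

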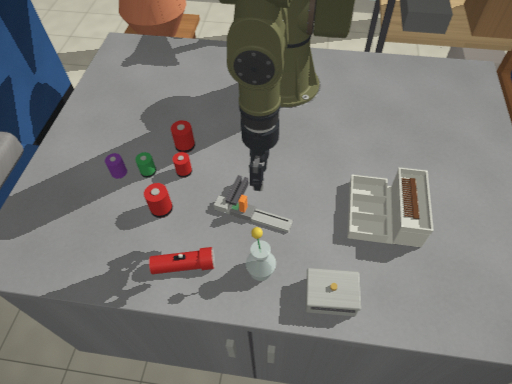

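View pics/side0.png

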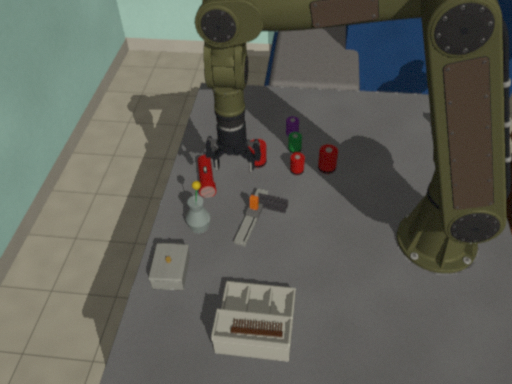

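View pics/wrist0.png

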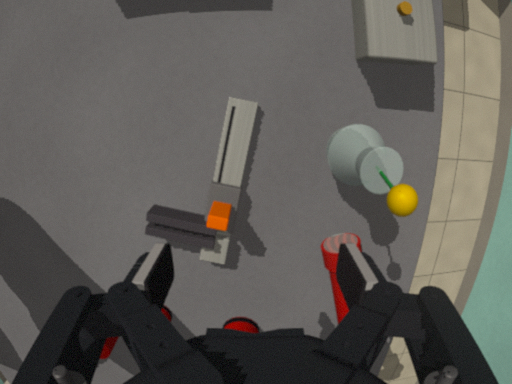

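Run:
```python
from h import *
S=load('scene0');a=S['im'][110:230,95:300,::-1];cv2.imwrite('pics/crop0.png',cv2.resize(a,None,fx=3.8,fy=3.8,interpolation=cv2.INTER_CUBIC))
W=cloud(S)
for n,(l,t,r,b) in dict(redA=(171,120,194,154),redB=(176,153,193,176),redC=(145,185,171,217),g1=(136,155,158,178),g2=(106,155,129,176)).items():
    w=W[t:b,l:r].reshape(-1,3);w=w[w[:,2]>.01]
    top=np.percentile(w[:,2],97);k=w[w[:,2]>top-.008]
    print(n,'top',top.round(3),'topext',k.min(0).round(3),k.max(0).round(3),'all',np.percentile(w,5,0).round(3),np.percentile(w,95,0).round(3))
```

```text
redA top 0.084 topext [ 0.302 -0.315  0.077] [ 0.366 -0.253  0.087] all [ 0.313 -0.306  0.018] [ 0.365 -0.254  0.084]
redB top 0.066 topext [ 0.415 -0.278  0.058] [ 0.462 -0.236  0.068] all [ 0.42  -0.273  0.016] [ 0.459 -0.237  0.065]
redC top 0.085 topext [ 0.549 -0.32   0.077] [ 0.607 -0.258  0.088] all [ 0.558 -0.312  0.016] [ 0.606 -0.26   0.084]
g1 top 0.065 topext [ 0.436 -0.39   0.057] [ 0.474 -0.344  0.068] all [ 0.44  -0.384  0.015] [ 0.474 -0.345  0.065]
g2 top 0.065 topext [ 0.447 -0.479  0.058] [ 0.49  -0.43   0.068] all [ 0.453 -0.47   0.016] [ 0.489 -0.431  0.065]
```

View pics/crop0.png

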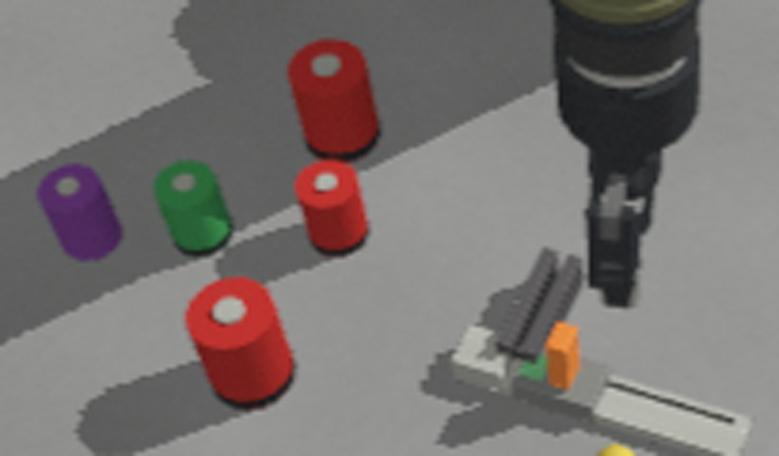

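Run:
```python
from h import *
S=load('wrist0');W=cloud(S);im=S['im'].astype(int)
print(np.linalg.inv(S['T'])[:3].round(3), ctrl.get_obs()['tool_rot'].round(2))
o=(im[...,0]>200)&(im[...,1]>60)&(im[...,1]<140)&(im[...,2]<60)
for S_,n in((S,'wrist'),(load('scene0'),'scene')):
    im=S_['im'].astype(int);Wc=cloud(S_)
    o=(im[...,0]>180)&(im[...,1]>60)&(im[...,1]<140)&(im[...,2]<70)
    w=Wc[o];w=w[np.abs(w[:,2]-.072)<.004];print(n,len(w),w.mean(0).round(4),w.min(0).round(3),w.max(0).round(3))
for u,v in((229,98),(257,101),(218,181),(240,186),(201,261),(225,263),(150,207),(148,222)):
    print(u,v,W[v,u].round(3))
sc=load('scene0');Ws=cloud(sc)
for u,v in((355,180),(387,180),(350,233),(388,240),(400,172),(428,172),(393,240),(428,243)):print('org',u,v,Ws[v,u].round(3))
```

```text
[[ 1.     0.001 -0.001  0.599]
 [ 0.    -0.952 -0.307  0.079]
 [-0.001  0.307 -0.952  0.374]] [[ 1.  0. -0.]
 [ 0. -0.  1.]
 [ 0. -1. -0.]]
wrist 246 [ 0.5564 -0.0555  0.0722] [ 0.545 -0.065  0.068] [ 0.568 -0.047  0.074]
scene 9 [ 0.5624 -0.0595  0.0709] [ 0.55  -0.066  0.068] [ 0.569 -0.05   0.074]
229 98 [0.568 0.079 0.012]
257 101 [0.602 0.075 0.   ]
218 181 [ 0.552 -0.025  0.014]
240 186 [ 0.58  -0.032  0.012]
201 261 [ 0.52  -0.151  0.002]
225 263 [ 0.555 -0.154  0.001]
150 207 [ 0.451 -0.066  0.001]
148 222 [ 0.455 -0.079  0.024]
org 355 180 [0.413 0.246 0.018]
org 387 180 [0.416 0.332 0.037]
org 350 233 [0.599 0.233 0.029]
org 388 240 [0.592 0.337 0.005]
org 400 172 [0.426 0.354 0.091]
org 428 172 [0.341 0.463 0.002]
org 393 240 [0.59  0.35  0.005]
org 428 243 [0.584 0.442 0.   ]
```

Run:
```python
from h import *
S=load('wrist0');W=cloud(S);im=S['im'].astype(int)
reg=np.zeros(W.shape[:2],bool);reg[90:275,130:262]=1
def sel(lo,hi,extra=True):
    m=reg&(W[...,2]>lo)&(W[...,2]<hi);return W[m]
for n,lo,hi in(('beam',.008,.016),('block/car',.018,.028),('arms',.031,.040),('thumb',.068,.076)):
    w=sel(lo,hi);r=cv2.minAreaRect((w[:,:2]*1000).astype(np.float32));print(n,len(w),w.mean(0).round(4),r,cv2.boxPoints(r).round(1).tolist())
# refined fit: axis by beam points
w=sel(.010,.014);c=w[:,:2].mean(0)
```

```text
beam 2682 [0.5697 0.0175 0.0126] ((531.929931640625, -2.4969482421875), (181.3942108154297, 111.31199645996094), 75.89199829101562) [[455.79998779296875, -76.9000015258789], [563.7999877929688, -104.0], [608.0, 71.9000015258789], [500.1000061035156, 99.0]]
block/car 1750 [ 0.5429 -0.0775  0.0234] ((514.053955078125, -75.73248291015625), (112.46896362304688, 114.54093933105469), 77.74604034423828) [[446.20001220703125, -118.5], [558.0999755859375, -142.8000030517578], [582.0, -32.900001525878906], [470.0, -8.600000381469727]]
arms 1412 [ 0.5039 -0.083   0.036 ] ((510.6561279296875, -71.63106536865234), (63.587799072265625, 106.17298889160156), 78.22453308105469) [[452.20001220703125, -91.9000015258789], [556.0999755859375, -113.5999984741211], [569.0999755859375, -51.29999923706055], [465.20001220703125, -29.700000762939453]]
thumb 267 [ 0.5569 -0.0559  0.0721] ((556.5582275390625, -56.648460388183594), (15.275059700012207, 23.489885330200195), 77.8333740234375) [[543.5, -61.599998474121094], [566.4000244140625, -66.5999984741211], [569.5999755859375, -51.70000076293945], [546.7000122070312, -46.70000076293945]]
```

Run:
```python
from h import *
S=load('wrist0');W=cloud(S)
reg=np.zeros(W.shape[:2],bool);reg[90:180,200:262]=1
m=reg&(W[...,2]>.0105)&(W[...,2]<.0145);w=W[m][:,:2]
best=None
for a in np.radians(np.arange(72,84,.1)):
    y=np.array([np.cos(a),np.sin(a)]);x=np.array([y[1],-y[0]])
    s=w@x;wd=np.percentile(s,98)-np.percentile(s,2)
    if best is None or wd<best[0]:best=(wd,a,(np.percentile(s,98)+np.percentile(s,2))/2,np.percentile(w@y,99.5),x,y)
wd,a,sx,ye,x,y=best;print(wd,np.degrees(a),sx,ye)
th=np.array([.5567,-.0562]);print('thumb s',th@x,'y',th@y)
m2=(W[...,2]>.031)&(W[...,2]<.040);m2[:90]=0;m2[275:]=0;m2[:,:140]=0;m2[:,262:]=0
q=W[m2][:,:2];qx=q@x-sx+.06;qy=q@y-(ye-.18);h,e=np.histogram(qy,np.arange(-.03,.06,.002));print(list(zip((e[:-1]*1000).round().astype(int),h)))
print(np.percentile(qx,[.5,99.5]))
O=x*(sx-.06)+y*(ye-.18);print('origin',O, 'gap by thumb',th@y-(ye-.18)-.035)
```

```text
0.03401044372192341 77.2999999999997 0.554329696290973 0.20286376274204881
thumb s 0.5554354372992873 y 0.06756334059347047
[(np.int64(-30), np.int64(0)), (np.int64(-28), np.int64(0)), (np.int64(-26), np.int64(0)), (np.int64(-24), np.int64(0)), (np.int64(-22), np.int64(0)), (np.int64(-20), np.int64(0)), (np.int64(-18), np.int64(0)), (np.int64(-16), np.int64(0)), (np.int64(-14), np.int64(6)), (np.int64(-12), np.int64(61)), (np.int64(-10), np.int64(90)), (np.int64(-8), np.int64(95)), (np.int64(-6), np.int64(96)), (np.int64(-4), np.int64(99)), (np.int64(-2), np.int64(150)), (np.int64(0), np.int64(84)), (np.int64(2), np.int64(0)), (np.int64(4), np.int64(0)), (np.int64(6), np.int64(2)), (np.int64(8), np.int64(63)), (np.int64(10), np.int64(99)), (np.int64(12), np.int64(99)), (np.int64(14), np.int64(100)), (np.int64(16), np.int64(103)), (np.int64(18), np.int64(144)), (np.int64(20), np.int64(74)), (np.int64(22), np.int64(0)), (np.int64(24), np.int64(0)), (np.int64(26), np.int64(0)), (np.int64(28), np.int64(0)), (np.int64(30), np.int64(0)), (np.int64(32), np.int64(0)), (np.int64(34), np.int64(0)), (np.int64(36), np.int64(0)), (np.int64(38), np.int64(0)), (np.int64(40), np.int64(0)), (np.int64(42), np.int64(0)), (np.int64(44), np.int64(0)), (np.int64(46), np.int64(0)), (np.int64(48), np.int64(0)), (np.int64(50), np.int64(45)), (np.int64(52), np.int64(2)), (np.int64(54), np.int64(0)), (np.int64(56), np.int64(0))]
[-0.03276413  0.06924857]
origin [ 0.48726221 -0.08637212] gap by thumb 0.009699577851421642
```

```bash
cat >> h.py <<'E'
def R(ax):
    x=np.array([np.cos(ax),np.sin(ax),0]);y=np.array([0,0,-1.]);return np.stack([x,y,np.cross(x,y)],1)
O=np.array([.48726,-.08637]);CA=np.radians(77.3);cy_=np.array([np.cos(CA),np.sin(CA)]);cx_=np.array([cy_[1],-cy_[0]])
def cal(x,y,z): p=O+cx_*x+cy_*y; return np.array([p[0],p[1],z])
E
python3 - <<'E'
from h import *
def ok(p,a):
    q=ctrl.inverse_kinematics(p,R(a));return None if q is None else np.round(q,2)
for p in ([.5,.25,.3],[.45,-.25,.3],cal(.06,.045,.15),cal(0,.03,.15)):
    for a in (0,90,77.3,-12.7,-102.7,167.3,180): print(np.round(p,2),a,ok(p,np.radians(a)))
ctrl.goto([.5,.2,.33],R(0));snap('wrist','w_org');snap('scene','s1')
ctrl.goto([.47,-.2,.33],R(0));snap('wrist','w_cell');snap('side','side1')
print(ctrl.get_obs()['time'])
E
```

```text
[0.5  0.25 0.3 ] 0 [ 0.46  0.22 -0.05  1.3   0.    2.03]
[0.5  0.25 0.3 ] 90 [ 0.46  0.22 -0.05  1.3   0.    0.46]
[0.5  0.25 0.3 ] 77.3 [ 0.46  0.22 -0.05  1.3   0.    0.69]
[0.5  0.25 0.3 ] -12.7 [ 0.46  0.22 -0.05  1.3   0.    2.26]
[0.5  0.25 0.3 ] -102.7 [ 0.46  0.22 -0.05  1.3   0.   -2.46]
[0.5  0.25 0.3 ] 167.3 [ 0.46  0.22 -0.05  1.3   0.   -0.89]
[0.5  0.25 0.3 ] 180 [ 0.46  0.22 -0.05  1.3   0.   -1.11]
[ 0.45 -0.25  0.3 ] 0 [-0.51  0.14 -0.15  1.29  0.    1.06]
[ 0.45 -0.25  0.3 ] 90 [-0.51  0.14 -0.15  1.29  0.   -0.51]
[ 0.45 -0.25  0.3 ] 77.3 [-0.51  0.14 -0.15  1.29  0.   -0.29]
[ 0.45 -0.25  0.3 ] -12.7 [-0.51  0.14 -0.15  1.29  0.    1.29]
[ 0.45 -0.25  0.3 ] -102.7 [-0.51  0.14 -0.15  1.29  0.    2.86]
[ 0.45 -0.25  0.3 ] 167.3 [-0.51  0.14 -0.15  1.29  0.   -1.86]
[ 0.45 -0.25  0.3 ] 180 [-0.51  0.14 -0.15  1.29  0.   -2.08]
[ 0.56 -0.06  0.15] 0 [-0.1   0.29 -0.3   0.98  0.    1.47]
[ 0.56 -0.06  0.15] 90 [-0.1   0.29 -0.3   0.98  0.   -0.1 ]
[ 0.56 -0.06  0.15] 77.3 [-0.1   0.29 -0.3   0.98  0.    0.12]
[ 0.56 -0.06  0.15] -12.7 [-0.1   0.29 -0.3   0.98  0.    1.69]
[ 0.56 -0.06  0.15] -102.7 [-0.1   0.29 -0.3   0.98  0.   -3.02]
[ 0.56 -0.06  0.15] 167.3 [-0.1   0.29 -0.3   0.98  0.   -1.45]
[ 0.56 -0.06  0.15] 180 [-0.1   0.29 -0.3   0.98  0.   -1.67]
[ 0.49 -0.06  0.15] 0 [-0.12  0.18 -0.44  0.95  0.    1.46]
[ 0.49 -0.06  0.15] 90 [-0.12  0.18 -0.44  0.95  0.   -0.12]
[ 0.49 -0.06  0.15] 77.3 [-0.12  0.18 -0.44  0.95  0.    0.11]
[ 0.49 -0.06  0.15] -12.7 [-0.12  0.18 -0.44  0.95  0.    1.68]
[ 0.49 -0.06  0.15] -102.7 [-0.12  0.18 -0.44  0.95  0.   -3.04]
[ 0.49 -0.06  0.15] 167.3 [-0.12  0.18 -0.44  0.95  0.   -1.46]
[ 0.49 -0.06  0.15] 180 [-0.12  0.18 -0.44  0.95  0.   -1.69]
4.2833
```

View pics/w_org.png

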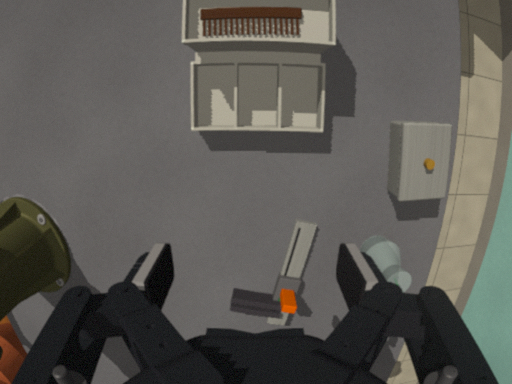

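View pics/w_cell.png

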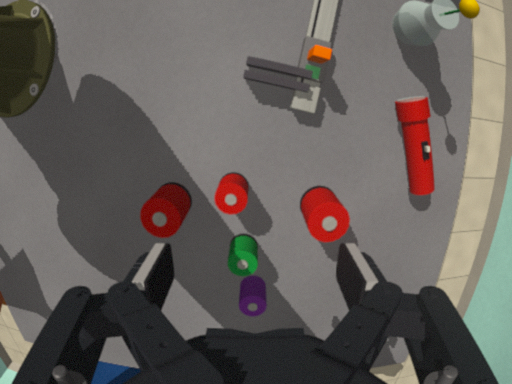

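View pics/s1.png

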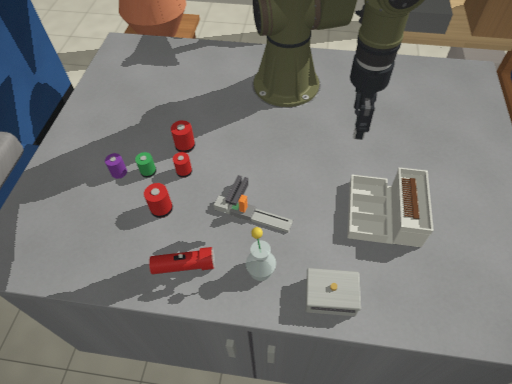

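View pics/side1.png

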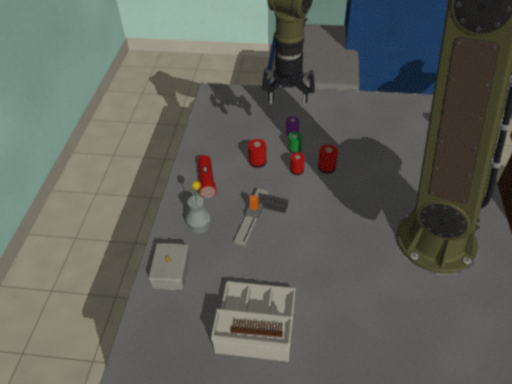

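The wrist view shows the small red cell at (232,193), which is the one meant. The two larger reds at (166,209) and (325,213) are look-alikes. The all-green cell with the black foot is at (243,253), and the purple look-alike is at (253,296). No yellow or blue cell shows in any view. The organiser is at (258,95) in the other wrist picture and is empty.

```bash
cat >> h.py <<'E'
from scipy.optimize import least_squares
def cellfit(tag,center_guess,rad=.024,h=.062,win=.05):
    S=load(tag);W=cloud(S);g=np.array(center_guess)
    m=(np.linalg.norm(W[...,:2]-g,axis=-1)<win)&(W[...,2]>h-.005)&(W[...,2]<h+.006)
    w=W[m][:,:2]
    if len(w)<20:return None
    (c,r)=cv2.minEnclosingCircle((w*1000).astype(np.float32));
    return np.array(c)/1000,r/1000,w.mean(0),len(w)
E
python3 - <<'E'
from h import *
for n,g in(('red',(.437,-.257)),('green',(.455,-.367)),('purple',(.468,-.455))):
    for t in('w_cell','scene0','s1'):print(n,t,cellfit(t,g))
print('bigA',cellfit('w_cell',(.335,-.285),h=.081),'bigC',cellfit('w_cell',(.58,-.29),h=.081))
S=load('w_cell');
a=S['im'][165:320,120:360,::-1];cv2.imwrite('pics/crop1.png',cv2.resize(a,None,fx=3.2,fy=3.2,interpolation=cv2.INTER_CUBIC))
S=load('w_org');W=cloud(S)
m=(W[...,2]>.033)&(W[...,2]<.039);m[:50]=0;m[140:]=0;m[:,:180]=0;m[:,335:]=0
w=W[m][:,:2];r=cv2.minAreaRect((w*1000).astype(np.float32));print('org rim 36',len(w),r,cv2.boxPoints(r).round(1).tolist())
m=(W[...,2]>.086)&(W[...,2]<.094);m[60:]=0;w=W[m][:,:2];r=cv2.minAreaRect((w*1000).astype(np.float32));print('tier',len(w),r)
m=(W[...,2]>.0)&(W[...,2]<.006);m[:66]=0;m[126:]=0;m[:,:195]=0;m[:,322:]=0;w=W[m];print('floor z',np.median(w[:,2]))
E
```

```text
red w_cell (array([ 0.43437851, -0.26111496]), 0.02407024574279785, array([ 0.43450745, -0.26001457]), 856)
red scene0 (array([ 0.43499719, -0.26234518]), 0.026825416564941407, array([ 0.43757682, -0.25934839]), 180)
red s1 (array([ 0.43542026, -0.25922183]), 0.02566864776611328, array([ 0.43771768, -0.2592052 ]), 177)
green w_cell (array([ 0.44973047, -0.36806525]), 0.023943519592285155, array([ 0.44996538, -0.3660957 ]), 638)
green scene0 (array([ 0.45019345, -0.36765451]), 0.025068563461303713, array([ 0.45208973, -0.36668554]), 175)
green s1 (array([ 0.4517951 , -0.36842529]), 0.02530970001220703, array([ 0.45167554, -0.36635338]), 174)
purple w_cell (array([ 0.46645749, -0.45484552]), 0.024943235397338868, array([ 0.46548758, -0.45262575]), 511)
purple scene0 (array([ 0.46511121, -0.45464893]), 0.027879228591918947, array([ 0.46740581, -0.45350707]), 185)
purple s1 (array([ 0.46757968, -0.4549942 ]), 0.025492921829223632, array([ 0.46749553, -0.45373563]), 182)
bigA (array([ 0.33326752, -0.28428494]), 0.03222775650024414, array([ 0.33428149, -0.28244419]), 1325) bigC (array([ 0.57386169, -0.2895683 ]), 0.0318590087890625, array([ 0.57282447, -0.28805475]), 1367)
org rim 36 1606 ((502.7721862792969, 291.0370178222656), (119.48545837402344, 191.18148803710938), 89.41240692138672) [[406.6000061035156, 232.3000030517578], [597.7000122070312, 230.3000030517578], [599.0, 349.79998779296875], [407.79998779296875, 351.79998779296875]]
tier 895 ((503.665771484375, 380.1514892578125), (61.98715591430664, 191.04446411132812), 89.44140625)
floor z 0.0035943854091171623
```

View pics/crop1.png

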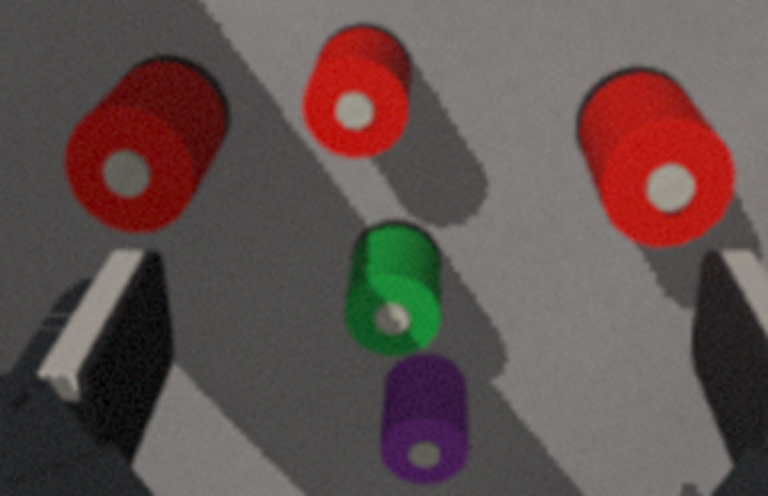

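Run:
```python
from h import *
def st(): o=ctrl.get_obs();return round(o['time'],2),o['tcp_pos'].round(4),np.round(o['wrist_force'],1),round(o['gripper_width'],4)
t=np.array([.5567,-.0562,.056])
ctrl.goto(t+[0,0,.12],R(CA));ctrl.move_gripper(.045);ctrl.move_straight(t,v=.1);print(st())
ctrl.move_gripper(.01);print(st())
p=t.copy();p[:2]+=cy_*.086
ctrl.move_straight(p,v=.08);print(st())
ctrl.move_gripper(.045);print(st())
ctrl.move_straight(p+[0,0,.1],v=.15)
ctrl.goto([.55,-.05,.3],R(0));snap('wrist','w_open');print(st())
```

```text
(7.09, array([ 0.5573, -0.0563,  0.0567]), array([-0.8,  0.1,  1. ]), 0.0447)
(7.46, array([ 0.5571, -0.0564,  0.0567]), array([-2. , -0.6,  5.6]), 0.0153)
(8.68, array([0.5752, 0.028 , 0.0566]), array([-2.5, -0.1,  8.5]), 0.0152)
(9.07, array([0.5756, 0.0277, 0.0558]), array([ 0.5,  0.7, -1. ]), 0.0455)
(11.06, array([ 0.5496, -0.0497,  0.2987]), array([-0.3, -0.2, -0.5]), 0.045)
```

View pics/w_open.png

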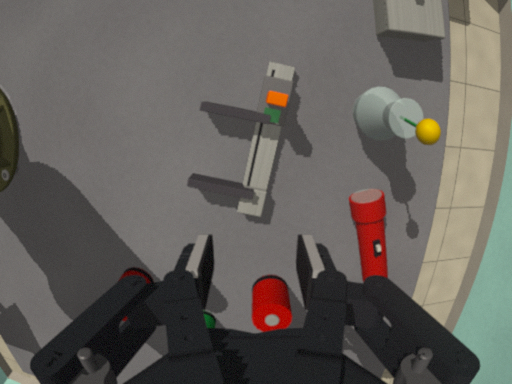

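The jaw is open: fixed arm at (220,186), sliding arm at (235,112), thumb at (278,99). Next I'll refit the caliper and check the red cell's position.

Run:
```python
from h import *
S=load('w_open');W=cloud(S)
m0=np.zeros(W.shape[:2],bool);m0[60:220,180:300]=1
th=W[m0&(W[...,2]>.069)&(W[...,2]<.076)][:,:2]; r=cv2.minAreaRect((th*1000).astype(np.float32));print('thumb',r)
m=m0&(W[...,2]>.033)&(W[...,2]<.039)
for nm,a,b in(('fixed',160,215),('slid',90,140)):
    k=m.copy();k[:a]=0;k[b:]=0;w=W[k][:,:2];q=(w-O);X=q@cx_;Y=q@cy_
    j=(X<.045);f=np.polyfit(X[j],Y[j],1)
    print(nm,len(w),'x',np.percentile(X[j],[1,99]).round(4),'ypct',np.percentile(Y[j]-f[0]*X[j],[1,50,99]).round(4),'slope deg',np.degrees(f[0]))
print('thumb cal',(np.array(r[0])/1000-O)@cx_,(np.array(r[0])/1000-O)@cy_)
```

```text
thumb ((574.6904296875, 28.23473358154297), (15.229520797729492, 23.632469177246094), 77.20499420166016)
fixed 589 x [-0.0328  0.0442] ypct [-0.0121 -0.0055  0.0001] slope deg 0.4709138683138518
slid 641 x [-0.0339  0.044 ] ypct [0.0953 0.1015 0.1074] slope deg 0.39320502552520814
thumb cal 0.06009598867341512 0.13102212462024143
```

```bash
cat >> h.py <<'E'
def st(): o=ctrl.get_obs();return round(o['time'],2),o['tcp_pos'].round(4),np.round(o['wrist_force'],1),round(o['gripper_width'],4)
AX=CA-np.pi/2
def pick(p,ax=AX,z=.041,op=.066):
    ctrl.goto([p[0],p[1],.17],R(ax));ctrl.move_gripper(op)
    ctrl.move_straight([p[0],p[1],z],v=.12);ctrl.move_gripper(.04);print('grip',st())
    ctrl.move_straight([p[0],p[1],.19],v=.15);print('lift',st())
E
python3 - <<'E'
from h import *
snap('scene','s2');c=cellfit('s2',(.4345,-.2605));print(c);print(cellfit('s2',(.45,-.367)))
pick((.4347,-.2603))
t=cal(0,.028,.0415)
ctrl.goto([t[0],t[1],.19],R(AX));ctrl.move_straight(t,v=.08);print(st())
ctrl.move_gripper(.062);print(st())
ctrl.move_straight([t[0],t[1],.17],v=.15)
ctrl.goto([.55,-.05,.3],R(0));snap('wrist','w_r1');snap('scene','s3')
print(cellfit('w_r1',t[:2]),cellfit('s3',t[:2]),t)
c=cellfit('w_r1',t[:2])[0]-O;print(c@cx_,c@cy_)
E
```

```text
(array([ 0.43633902, -0.25967084]), 0.02515540313720703, array([ 0.43751362, -0.25922487]), 181)
(array([ 0.44938541, -0.36932922]), 0.026538131713867187, array([ 0.45206426, -0.36681993]), 174)
grip (14.04, array([ 0.4355, -0.2607,  0.0421]), array([-0.7,  1.2,  5.3]), 0.0467)
lift (15.18, array([ 0.434 , -0.2599,  0.189 ]), array([-0.8,  0.6, -2.8]), 0.0468)
(18.04, array([ 0.4935, -0.059 ,  0.0421]), array([-3.9,  1. ,  6.6]), 0.0467)
(18.34, array([ 0.4939, -0.0591,  0.0416]), array([ 0.2, -0.8, -0.2]), 0.0623)
(array([ 0.4915274 , -0.05858587]), 0.024238426208496092, array([ 0.49223642, -0.05799357]), 1065) (array([ 0.49362375, -0.05930573]), 0.025327606201171873, array([ 0.4949252 , -0.05818557]), 201) [ 0.49341569 -0.05905503  0.0415    ]
-0.0019452358354948216 0.028042556190364602
```

View pics/w_r1.png

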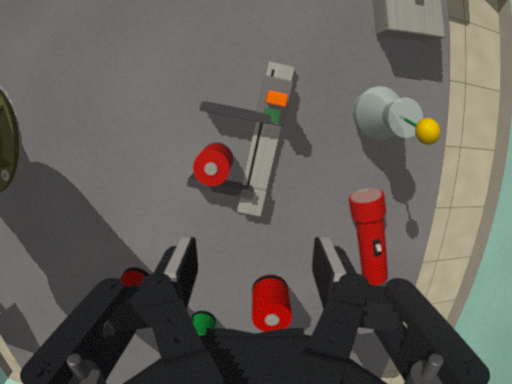

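```bash
cat >> h.py <<'E'
def thumb(y): return cal(.060,y,.056)
def grab_thumb(y):
    t=thumb(y);ctrl.goto(t+[0,0,.12],R(CA));ctrl.move_gripper(.045);ctrl.move_straight(t,v=.1);ctrl.move_gripper(.01);print('thumb',st())
def fy(n=5):
    v=[]
    for _ in range(n): v.append(ctrl.get_obs()['wrist_force'][:2]@cy_);ctrl.sleep(.01)
    return np.mean(v)
E
python3 - <<'E'
from h import *
grab_thumb(.131);o=ctrl.get_obs()['tcp_pos'];print('cal y',(o[:2]-O)@cy_)
ctrl.move_straight(thumb(.091),v=.06);b=fy();print('b',b,st())
y=.091
f0=b
while y>.076:
    y-=.0007;ctrl.move_straight(thumb(y),v=.02);f=fy(3);ty=(ctrl.get_obs()['tcp_pos'][:2]-O)@cy_
    print(round(y,4),round(ty,4),round(f,1))
    if f>f0+9:break
print(st())
E
```

```text
thumb (23.21, array([0.575 , 0.0282, 0.0567]), array([-0.6, -1.5,  5.6]), 0.015)
cal y 0.13107108189719305
b 0.17650666701407844 (24.07, array([ 0.5666, -0.0112,  0.0567]), array([1. , 0.1, 5.5]), 0.015)
0.0903 0.0905 1.5
0.0896 0.09 2.4
0.0889 0.0893 2.8
0.0882 0.0887 2.4
0.0875 0.0879 2.5
0.0868 0.0872 2.3
0.0861 0.0867 3.4
0.0854 0.0861 3.9
0.0847 0.0854 3.4
0.084 0.0847 3.8
0.0833 0.084 3.8
0.0826 0.0834 4.0
0.0819 0.0832 6.0
0.0812 0.0832 8.1
0.0805 0.0832 10.5
(28.19, array([ 0.565 , -0.0187,  0.0567]), array([ 2.6, 11.2,  4.5]), 0.0148)
```

Run:
```python
from h import *
ctrl.move_straight(thumb(.0795),v=.02);print(fy());ctrl.sleep(1.2);print(fy(),st())
snap('scene','s4');c=cellfit('s4',(cal(0,.024,0))[:2]);print(c,((c[0]-O)@cx_,(c[0]-O)@cy_))
ctrl.move_straight(thumb(.130),v=.06);print(st());ctrl.move_gripper(.045)
ctrl.move_straight(thumb(.130)+[0,0,.12],v=.15)
ctrl.goto([.55,-.05,.3],R(0));snap('wrist','w_r2')
c=cellfit('w_r2',cal(0,.025,0)[:2]);print(c,((c[0]-O)@cx_,(c[0]-O)@cy_))
```

```text
13.930992581460924
13.881038030113666 (29.73, array([ 0.565 , -0.0187,  0.0567]), array([ 3.4, 12.7,  3.7]), 0.0152)Traceback (most recent call last):
  File "<stdin>", line 3, in <module>
TypeError: 'NoneType' object is not subscriptable
```

View pics/s4.png

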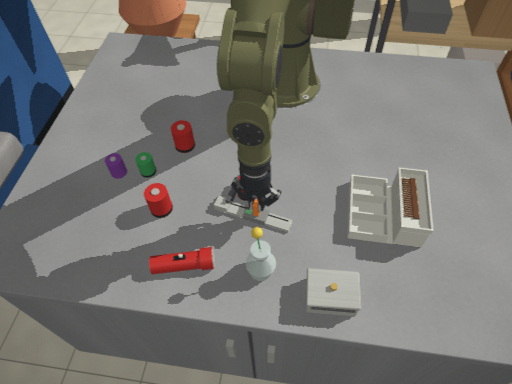

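Run:
```python
from h import *
ctrl.move_straight(thumb(.130),v=.06);print(st());ctrl.move_gripper(.045)
ctrl.move_straight(thumb(.130)+[0,0,.12],v=.15)
ctrl.goto([.55,-.05,.3],R(0));snap('wrist','w_r2')
c=cellfit('w_r2',cal(0,.025,0)[:2]);print(c,((c[0]-O)@cx_,(c[0]-O)@cy_))
```

```text
(30.77, array([0.5747, 0.0267, 0.0566]), array([-0.5, -0.8,  7.5]), 0.0151)
(array([ 0.49107605, -0.06239044]), 0.02413351631164551, array([ 0.49148232, -0.06172178]), 1063) (np.float64(-0.0015491272643018722), np.float64(0.024231835066992512))
```

View pics/w_r2.png

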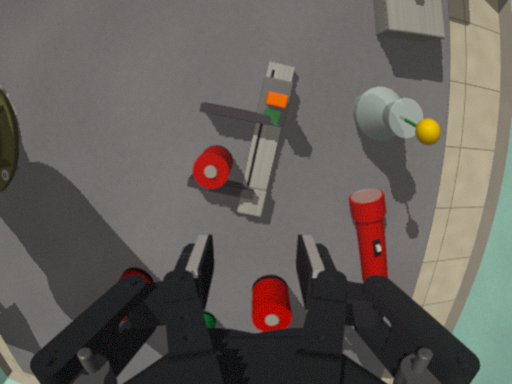

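```bash
cat >> h.py <<'E'
SL=[np.array([.4407,.2816]),np.array([.5027,.281]),np.array([.5647,.2804])]
AO=np.radians(89.4)
def takeout_store(slot):
    p=cal(-.0005,.0245,.046)
    ctrl.goto([p[0],p[1],.17],R(AX));ctrl.move_gripper(.066);ctrl.move_straight(p,v=.1);ctrl.move_gripper(.04);print('grip',st())
    p=cal(-.0005,.031,.0465);ctrl.move_straight(p,v=.04);ctrl.move_straight([p[0],p[1],.2],v=.15);print('lift',st())
    s=SL[slot];ctrl.goto([s[0],s[1],.2],R(AO));print(st());ctrl.move_straight([s[0],s[1],.0505],v=.08);print('down',st())
    ctrl.move_gripper(.057);print('rel',st());ctrl.move_straight([s[0],s[1],.2],v=.12)
E
python3 - <<'E'
from h import *
takeout_store(0)
ctrl.goto([.5,.15,.33],R(0));snap('wrist','w_o2');snap('scene','s5')
print(cellfit('w_o2',SL[0],h=.065),cellfit('s5',SL[0],h=.065));print(st(),cellfit('s5',(.45,-.367)))
E
```

```text
grip (35.94, array([ 0.4929, -0.0624,  0.0469]), array([-1.7,  0.8,  5.5]), 0.0465)
lift (37.43, array([ 0.4928, -0.056 ,  0.199 ]), array([-0.3, -0.1, -2.1]), 0.0465)
(38.73, array([0.4408, 0.2809, 0.1997]), array([-0.3,  0.1, -2.2]), 0.0461)
down (40.74, array([0.441 , 0.2818, 0.0509]), array([-0.2, -0. , -1.9]), 0.0465)
rel (41.01, array([0.441 , 0.2818, 0.0509]), array([-0.5, -0.5, -0. ]), 0.0573)
(array([0.44050632, 0.28190054]), 0.024176761627197264, array([0.4408577 , 0.28164396]), 991) (array([0.44260675, 0.28174814]), 0.025326164245605468, array([0.44325969, 0.28188427]), 203)
(43.68, array([0.4996, 0.1504, 0.3292]), array([-0. ,  0.4,  0.1]), 0.0567) (array([ 0.46193167, -0.34340021]), 0.025227550506591798, array([ 0.46227903, -0.34191703]), 174)
```

View pics/w_o2.png

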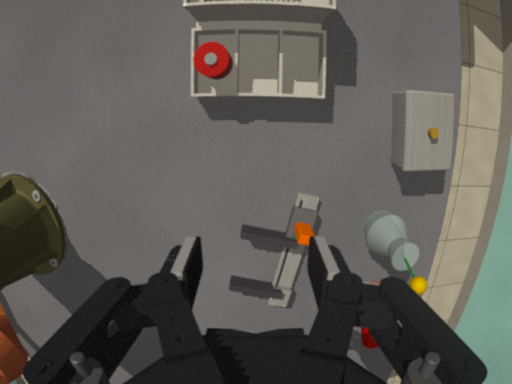

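View pics/s5.png

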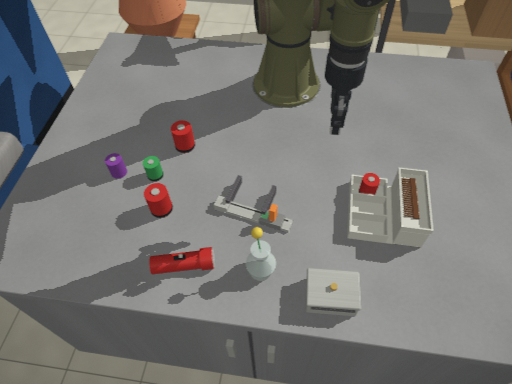

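Red stands in compartment 0, at (213,60). The green cell has been knocked about 25 mm aside, to (153,168) in the scene view, so I'll look again before picking it.

Run:
```python
from h import *
ctrl.goto([.47,-.2,.33],R(0));ctrl.sleep(.2);snap('wrist','w_g');c=cellfit('w_g',(.460,-.345));print(c)
g=(c[0]+c[2])/2
S=load('w_g');print(proj(S,[*c[0],.062]))
pick(g)
t=cal(0,.028,.0415)
ctrl.goto([t[0],t[1],.19],R(AX));ctrl.move_straight(t,v=.08);print(st())
ctrl.move_gripper(.062);ctrl.move_straight([t[0],t[1],.17],v=.15)
ctrl.goto([.55,-.05,.3],R(0));snap('wrist','w_g1')
c=cellfit('w_g1',t[:2])[0]-O;print(c@cx_,c@cy_)
```

```text
(array([ 0.46008768, -0.34206995]), 0.02412896156311035, array([ 0.46019892, -0.34050642]), 708)
[248.54783985 249.03613354]
grip (47.9, array([ 0.461 , -0.3419,  0.0422]), array([ 0.1, -0.2,  6.2]), 0.0468)
lift (49.04, array([ 0.4595, -0.3408,  0.1889]), array([ 0.3,  0.2, -1.8]), 0.0465)
(52.15, array([ 0.4934, -0.059 ,  0.0422]), array([-4. ,  1.4,  6. ]), 0.0465)
-0.0014939140250902904 0.026980482329239084
```

View pics/w_g1.png

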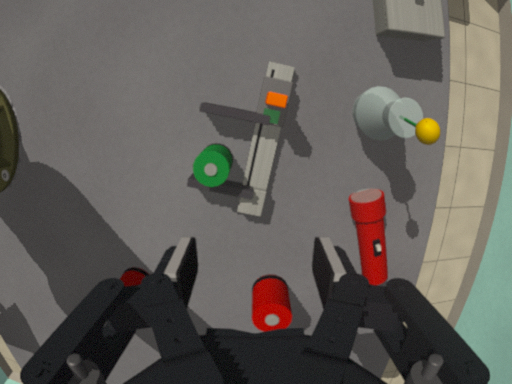

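Green stands between the jaws, at (213,166). Next: press it, hold, open the jaw, store it, then shut the jaw.

Run:
```python
from h import *
grab_thumb(.1297);ctrl.move_straight(thumb(.086),v=.06);y=.086
while y>.076:
    y-=.0007;ctrl.move_straight(thumb(y),v=.02);f=fy(3)
    ty=(ctrl.get_obs()['tcp_pos'][:2]-O)@cy_;print(round(y,4),round(ty,4),round(f,1))
    if f>13:break
ctrl.sleep(1.3);print(fy(),st())
ctrl.move_straight(thumb(.130),v=.06);ctrl.move_gripper(.045);ctrl.move_straight(thumb(.130)+[0,0,.12],v=.15)
ctrl.goto([.55,-.05,.3],R(0));snap('wrist','w_g2')
c=cellfit('w_g2',cal(0,.025,0)[:2])[0]-O;print(c@cx_,c@cy_)
```

```text
thumb (57.27, array([0.5747, 0.0269, 0.0567]), array([-1.9, -0.8,  5.1]), 0.015)
0.0853 0.0856 2.2
0.0846 0.0851 3.4
0.0839 0.0845 3.1
0.0832 0.0838 3.3
0.0825 0.0833 4.6
0.0818 0.0833 6.1
0.0811 0.0832 8.9
0.0804 0.0831 10.7
0.0797 0.0831 13.0
13.452733489906356 (61.97, array([ 0.565 , -0.0187,  0.0568]), array([ 3. , 12.9,  3. ]), 0.0152)
-0.0015932440116697049 0.023986586645087855
```

Run:
```python
from h import *
takeout_store(2)
ctrl.goto([.5,.15,.33],R(0));snap('wrist','w_o3');print(cellfit('w_o3',SL[0],h=.065),cellfit('w_o3',SL[2],h=.065))
grab_thumb(.1297);ctrl.move_straight(thumb(.040),v=.06);y=.040
while y>.030:
    y-=.0007;ctrl.move_straight(thumb(y),v=.02);f=fy(3)
    ty=(ctrl.get_obs()['tcp_pos'][:2]-O)@cy_;print(round(y,4),round(ty,4),round(f,1))
    if f>11:break
ctrl.move_gripper(.045);ctrl.move_straight(thumb(.035)+[0,0,.15],v=.12)
ctrl.goto([.5,.0,.33],R(0));snap('wrist','w_end');snap('scene','s_end');print(st())
print(cellfit('w_end',SL[0],h=.065),cellfit('w_end',SL[2],h=.065))
```

```text
grip (68.13, array([ 0.4929, -0.0624,  0.0469]), array([-1. , -0.7,  6.1]), 0.0467)
lift (69.62, array([ 0.4928, -0.056 ,  0.199 ]), array([-0.3, -0. , -1.2]), 0.0467)
(70.92, array([0.5645, 0.2795, 0.1995]), array([-0.3, -0.9, -2.1]), 0.0463)
down (72.94, array([0.565 , 0.2806, 0.051 ]), array([-0.7,  0.1, -0.7]), 0.0464)
rel (73.21, array([0.565 , 0.2806, 0.0509]), array([ 0.2,  0.6, -0.1]), 0.0569)
(array([0.44034402, 0.28206671]), 0.024138954162597655, array([0.44091861, 0.28167928]), 991) (array([0.56428656, 0.28091586]), 0.024415365219116213, array([0.56388779, 0.28058671]), 993)
thumb (79.33, array([0.5747, 0.0269, 0.0567]), array([-1.6, -0.6,  4.7]), 0.0152)
0.0393 0.0392 2.4
0.0386 0.0386 1.9
0.0379 0.0379 2.5
0.0372 0.0372 2.8
0.0365 0.0365 2.6
0.0358 0.0358 2.7
0.0351 0.0354 4.1
0.0344 0.0353 6.5
0.0337 0.0353 8.4
0.033 0.0352 11.0
(86.92, array([ 4.999e-01, -2.000e-04,  3.294e-01]), array([-0.8, -0.7,  0. ]), 0.0447)
None None
```

View pics/w_end.png

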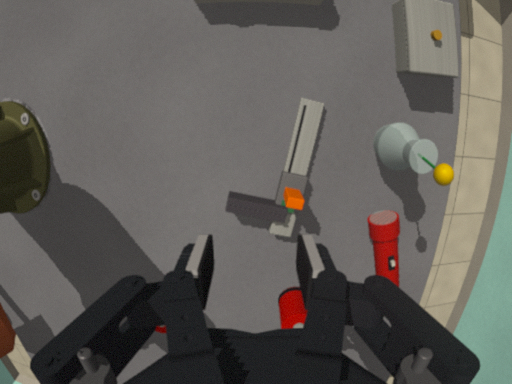

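View pics/s_end.png

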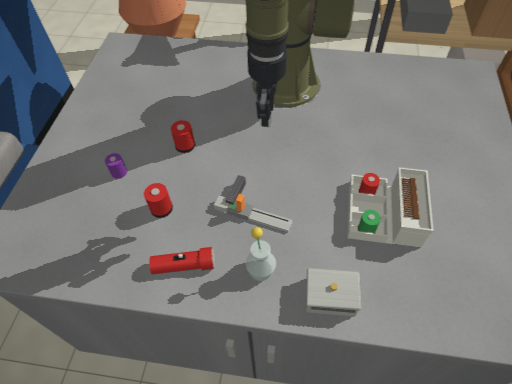

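Both cells stand in the organiser, red at (370,183) and green at (370,221). The caliper is shut at (237,190), nothing else has been disturbed, and the arm is clear.

```bash
python3 -c "
from h import *
print(cellfit('s_end',SL[0],h=.065),cellfit('s_end',SL[2],h=.065))
ctrl.sign_off()"
```

```text
(array([0.44129904, 0.28294351]), 0.02545574951171875, array([0.44315707, 0.28207742]), 201) (array([0.5660202 , 0.28185028]), 0.025365411758422853, array([0.56723327, 0.2807377 ]), 245)
the job is handed in; nothing more can be done
```

The job is done and handed in at about 87 s; the sign-off reports no verdict. Only the red and green cells were there. No yellow or blue cell showed in any view, and I left the two larger reds and the purple look-alike alone.

- **Measuring:** I measured red first, then green. Each was pressed between the jaws at a gap of about 48 mm for over a second, with roughly 10 N on the cell (13–14 N at the wrist less about 3 N of sliding friction). Both cells were at caliper y of about 24 mm when checked after opening the jaw.
- **Knocked cell:** The green cell was knocked about 25 mm aside while I was storing red. I found it again before picking it up.
- **Storing:** Red stands in compartment 0 and green in compartment 2, each within about 3 mm of the centre.
- **Caliper:** I slid it shut until it met the stop, leaving an estimated gap under 1 mm, and let go.
- **Checks:** The last scene picture showed the vase, flashlight, betel box and comb undisturbed. One scene-camera check of the red cell during pressing failed because the arm hid it. The last wrist view did not cover the compartments, so the final position check is from the scene camera.

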